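Press a spring clip into a spindle groove

ROBOT

A 6-joint arm with a two-finger parallel gripper is mounted at the origin on a cart in front of the work surface, level with it; the furniture and walls round the work are solid. World frame = base frame: x ahead of the robot, y to its left, z up, the work surface at z = 0. Lengths are in mm, angles in rad, forces in N, time in s.
With the tool pointing down it reaches from about 250 to 775 mm from the base axis. Payload 4 kg.
Tool frame: the origin (TCP) lies on the centre line of the jaws, within the pads' length; the fingertips stand 25 mm ahead of it and the grasp point (between the pads) lies 6 mm ahead of it; z points along the fingers, y is the line along which they close (so a half turn about z gives the same grasp; the last joint's range is limited). The gripper opens to 94 mm and grips with 3 to 60 N. Pads are 16 mm wide; open, the fingers measure 119 mm over their backs; the gripper's body (75 mm by 177 mm) begins 78 mm behind the grasp point.
Start: joints at [1.039, 0.087, 1.371, -0, 1.684, -0.103], TCP at [228.689, 500.219, 230.506] pointing down, gripper open.
Joint ranges: [-3.1, 3.1], [-0.76, 2.03], [0.27, 2.55], [-1.08, 4.22], [0.17, 2.65], [-2.57, 2.57]. Speed limits (rad/s): [2.79, 2.79, 3.14, 3.14, 3.14, 3.14].

INTERFACE

Orientations are given as a 3x3 rotation matrix whose columns are the frame's x, y, z axes.
In Python, from workcell import sense, vision, arm gives the robot as it stands. The module is installed in compiled form; this text tells all that it offers.
- The arm moves only by the tool move_arm, never from a script. Its argument "plan" is a list of rows, each a list of 3 entries, a list of its own where there are three numbers: the shift along the tool's x, y, z in mm, then the turn, a rotation vector about the tool's x, y, z in rad, then the gripper command: -1 is shut, 1 is fully open, values between are in proportion. A call has 1 to 20 rows; each row is the pose to reach, as a shift and turn from the pose commanded when the call began, along the tool's axes at that moment; what a row does not reach only later rows make up. A row lasts 1/12 s, in which the tool goes at most 41.7 mm and 7.16 degrees, less where a joint would pass 70% of its speed; a pose out of reach is approached as far as the arm can. A call with a gripper value outside its range is refused whole. The fingers move at their own pace and stop on an object; "force" is the grip in N (left out, the last holds). Time passes only in rows, so rows that repeat a pose let the fingers close. It gives the time, the measured TCP pose, the force, the opening and the grip force at its end, in the units of the state.
- sense(): the state, without advancing time (a new reading comes with each control period).
- vision.grab_frame(name): name is "scene" or "top" or "wrist"; returns (picture, depth): 420x560x3 uint8, red, green, blue; 420x560 float32, mm along the optical axis (not along the pixel's ray), 0 where there is no reading.
- vision.calibration(name): a dict with "fov_y" (degrees; the focal length in pixels is half the picture's height over the tangent of half this angle, whatever the lens; pixels are square), "cx", "cy" (the principal point, pixels), "distortion" ([k1, k2, p1, p2, k3] as OpenCV has them; the pictures are not rectified), "xyz" and "rotation" of the camera in the world. Camera axes: x right, y up, looking along -z (the intrinsics and any distortion apply to the point x, -y, -z); pixel columns grow to the right and rows downward; lengths in mm; the calibration is good to about 2 mm. A picture is of the moment at which its call begins: read the wrist's pose just before it. calibration takes no time and is no camera call; for the wrist camera it gives the pose at the moment of the call.
- arm.finish_job(): hands the job in; it is judged then, once.
The state is a dict: "t": time; "joint_positions": joint angles; "joint_velocities": joint speeds; "joint_efforts": joint torques, N m; "tool_pos": TCP position; "ee_rot": TCP orientation; "force": force on the tool from outside, world axes, zero at the start; "ft_torque": the same for the moment, N m; "grip_width": finger opening in mm; "grasp_force": force on a finger pad.
Only numpy, scipy, OpenCV 4.12 (cv2) and the standard library are available. Lean on these libraries where they do the work, as an engineer would, in place of code of your own. Each camera call takes 0.05 s, during which the arm holds its last target. There are 200 camera calls.

TASK

Fit the larger of the two steel spring clips to the pulley spindle: pick it up by its block, hold it level with the groove above the pulley and press it sideways, open side first, until it snaps home round the spindle. The spindle stands on a sprung mount that gives way under the push, so follow it by feel, never force it, and stop pushing as soon as the clip has snapped in. Then let go, and leave the small clip and the other loose things where they lie.

Things in the scene. Friction and masses are not known exactly. Their poses are not given: they have to be found in the camera images.
- clip: the larger spring clip, bright strip steel, lying flat: an open C-shaped eye for a 20 mm shaft with a solid upright grip block behind it; 74 g. Origin at the eye's centre on the underside; +x points out of the open mouth, z up. Strip 7 mm high (z 0 to 7) and 5 mm thick, 34 mm across the arms (y)
- clip_eye (a point): centre of the larger clip's eye, 3.5 mm over its underside. Inside back of the eye at x = -10 mm from here, throat (13 mm wide) at +7.5 mm, flared mouth (24 mm) ends at +16.5 mm. The arms spring apart: pushed in slow 1 mm steps, the force rises to 6 to 10 N (more if faster), drops by over 2 N as the throat snaps past the groove, then rises again; 4 to 5 N is a sure seat, 13 N once home is too much
- small_clip: the smaller spring clip, same shape at two thirds the size (eye for a 13 mm shaft, 22 mm across the arms), rigid, with a lower block, 16 x 14 x 22 mm, centred at x = -25 mm; does not fit, leave it. Origin and axes as for the larger clip
- mount: square aluminium plate 100 x 100 x 12 mm, four bolts, fixed to the bench; origin at the centre of its underside, x and y square to its sides. On it floats a carriage with a pulley (72 mm diameter, top face 56 mm over the bench) and upright spindle, moving sideways up to 30 mm against centring springs, soft along one plate axis, firm along the other (400 to 1400 N/m); push along a plate axis
- groove (a point): centre of the spindle's groove, 61 mm over the bench on the spindle axis; moves with the spindle. Groove 20 mm diameter, 10 mm high (56 to 66 mm over the bench), between the pulley's top face and the spindle's head (30 mm diameter, 7 mm thick, top at 73 mm). A clip can be pressed in from any side; home is with the clip's eye centred on the spindle axis
- hex_nut: loose steel hex nut, 22 x 19 x 10 mm, lying on the bench; origin at the centre of its underside
- marker: loose marker pen, 135 mm long, long axis y; origin at the centre of its underside
- tape_measure: loose tape measure, 89 x 58 x 64 mm; origin at the centre of its underside
- clip_grip (a point): where to take the larger clip: on its grip block, 16 (x) x 14 (y) x 34 (z) mm, standing on the clip's underside and centred 32 mm behind the eye (x = -32 mm). This point is on the block's centre line, 27 mm over the underside; axes as the clip. Take it across the 14 mm width, fingertips at least 6 mm over the underside so that they clear the pulley
- offcut: loose pine offcut, 110 x 38 x 38 mm, long axis x; origin at the centre of its underside
Mind the look-alikes: they are no part of the job. What is shaped like the clip but pink is not meant.

How it is judged (in metres and radians):
On the way, in this order (a step that is already met when the one before it is completed fails the run):
1. the larger clip is lifted off the bench (height (world z) of clip above 0.03 m), for 0.2 s.
2. the clip is snapped home in the groove (horizontal distance between clip_eye and groove below 0.003 m and z of clip_eye in the frame of groove between -0.0035 and 0.0035 m), for 0.2 s.
At the end, for the whole second after the job is handed in: the larger clip sits in the groove: its eye centre within 3 mm of the spindle axis and within 3.5 mm of the groove's mid-height, tilted less than 8 degrees, released and at rest, and the spindle is back within 6 mm of the mount's centre (all of step 2 and angle between clip's own z axis and vertical below 0.14 rad and horizontal distance between groove and mount below 0.006 m and linear speed of clip below 0.02 m/s and contact force between the fingers and clip below 0.1 N); the robot touches nothing.
It fails at once if the clip is forced against the spindle or pulley with more than 25 N (contact force between clip and mount above 25 N).
It fails at once if the clip is pushed on with more than 18 N when it is already home (horizontal distance between clip_eye and groove below 0.003 m and contact force between clip and mount above 18 N).
It fails at once if the robot pushes the spindle, pulley or mount itself with more than 10 N (contact force between any of the fingers, the arm and mount above 10 N).
It fails at once if the small clip is shifted more than 20 mm (distance of small_clip from where it was at the start of the episode above 0.02 m).
It fails at once if a bystander is shifted more than 20 mm (distance of any of hex_nut, offcut, marker, tape_measure from where it was at the start of the episode above 0.02 m).
It also fails if it takes over 54 s, if anything falls off the work surface, if the arm or the gripper's body presses on something with over 40 N, if the wrist force passes 120 N, or if a joint passes its speed limit or range.

## Working session

There is one attempt and no reset: what is moved stays moved. The work goes in short steps, Python scripts to look and compute and a tool call to move; the robot and the scene stay as the last step left them, time stands still between calls to the robot, and variables do not carry over. Pictures are saved under pics/ and viewed, at most 10 in all, crops included, and the job is handed in when it is done.

Besides the shell and the picture viewer there is one more tool, called after "Request:" as a command line: name --argument value ..., lists and objects as JSON in quotes. move_arm: Moves the arm, as the interface text tells. Its arguments: {"type":"object","properties":{"plan":{"type":"array","items":{"type":"array"}},"force":{"type":"number"}},"required":["plan"]}

```bash
mkdir -p pics
cat > h.py <<'E'
import numpy as np, cv2
from workcell import sense, vision, arm
def K(c):
    f=210/np.tan(np.radians(c["fov_y"])/2)
    return np.array([[f,0,c["cx"]],[0,f,c["cy"]],[0,0,1.]])
def cloud(name):
    c=vision.calibration(name); im,d=vision.grab_frame(name)
    v,u=np.mgrid[:420,:560]
    n=cv2.undistortPoints(np.stack([u.ravel(),v.ravel()],1).astype(np.float64)[:,None],K(c),np.array(c["distortion"],float)).reshape(420,560,2)
    P=np.stack([n[...,0]*d,-n[...,1]*d,-d],-1)
    W=P@np.array(c["rotation"]).T+np.array(c["xyz"])
    W[d==0]=np.nan
    return im,d,W
def save(im,fn): cv2.imwrite("pics/"+fn,cv2.cvtColor(im,cv2.COLOR_RGB2BGR))
E
python3 - <<'E'
from h import *
for n in ("top","scene"):
    im,d,W=cloud(n); save(im,n+"0.png"); np.savez(n+"0.npz",im=im,W=W)
s=sense();print(s["t"],s["tool_pos"],s["ee_rot"],s["force"],s["grip_width"])
c=vision.calibration("wrist");print(c)
E
```

```text
0.1 [228.45826961 499.81288255 229.43696417] [[-9.09471158e-01  4.15765845e-01 -9.87459793e-04]
 [ 4.15766974e-01  9.09469587e-01 -1.70134786e-03]
 [ 1.90702318e-04 -1.95787998e-03 -9.99998065e-01]] [ 0.5617204   0.34705249 -0.5570097 ] 93.93061888102355
{'fov_y': 70.59587329521511, 'cx': 277.4651704966491, 'cy': 209.66180909748587, 'distortion': array([-0.056804,  0.      ,  0.      ,  0.      ,  0.      ]), 'xyz': array([169.23450414, 525.84888984, 384.08603236]), 'rotation': array([[ 0.41549008, -0.88612508, -0.20530548],
       [ 0.90959474,  0.40419008,  0.09626938],
       [-0.00232427, -0.22674375,  0.97395168]])}
```

View pics/top0.png

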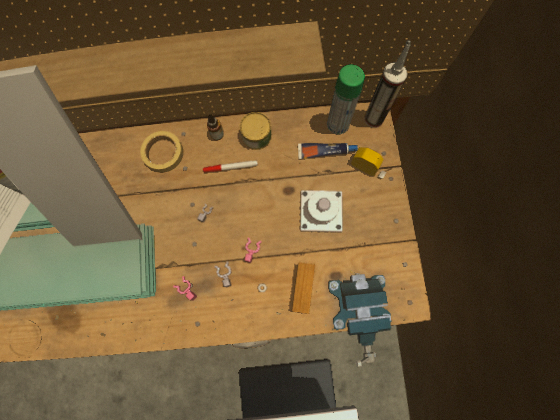

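View pics/scene0.png

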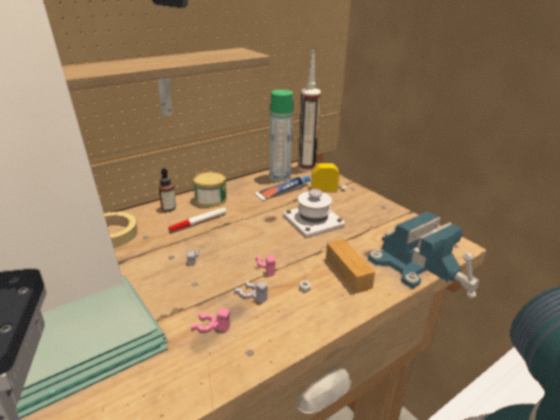

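The top view shows the large grey clip at about (224,275), the small one at (204,212) and pink decoys at (253,250) and (185,289). The mount is at (322,211). Vise, offcut and nut lie to the right of and below the clip.

Run:
```python
from h import *
z=np.load("top0.npz");W=z["W"];im=z["im"]
for n,(u,v) in dict(clip=(225,282),cliptip=(218,266),cliptip2=(230,265),small=(204,212),mount=(322,211),c1=(304,194),c2=(340,194),c3=(340,228),c4=(304,228),pink1=(253,250),pink2=(185,289),nut=(262,288),off=(304,288),vise=(362,300),board=(100,290),bench=(280,230),yellow=(368,161),marker=(230,167)).items(): print(n,np.round(W[v,u],0))
# block top: points with z 28..40 near clip
u,v=225,277
sub=W[v-18:v+18,u-18:u+18]; m=(sub[...,2]>24)&(sub[...,2]<45); print("block",np.nanmean(sub[m],0),m.sum())
sub=W[180:240,295:350]; zz=sub[...,2]
for a,b in((68,78),(50,60),(8,16)):
    q=sub[(zz>a)&(zz<b)]; print(a,len(q),q.mean(0),(q.min(0)+q.max(0))/2)
q=sub[(zz>8)&(zz<20)][:,:2].astype(np.float32); r=cv2.minAreaRect(q); print("plate",r)
```

```text
clip [454. 101.  36.]
cliptip [495. 119.   1.]
cliptip2 [495.  91.  -1.]
small [628. 143.   6.]
mount [ 587. -133.   59.]
c1 [ 643. -101.   16.]
c2 [ 634. -187.   16.]
c3 [ 551. -175.   17.]
c4 [561. -90.  17.]
pink1 [524.  34.   1.]
pink2 [450. 200.   3.]
nut [434.  22.   5.]
off [422. -72.  40.]
vise [ 381. -186.   93.]
board [463. 383.  46.]
bench [566. -34.  -0.]
yellow [ 693. -255.   64.]
marker [731.  71.  17.]
block [453.76874216  98.40309478  34.1449974 ] 49
68 134 [ 599.23025367 -135.67160551   72.92379938] [ 599.75075331 -135.45257005   72.6575709 ]
50 617 [ 598.34801319 -135.73395499   56.37174532] [ 599.67097216 -136.12852054   55.38916828]
8 812 [ 589.05664582 -130.43260859   12.32111343] [ 598.8160829  -135.95506804   12.05242659]
plate ((599.3614501953125, -135.85081481933594), (99.87413024902344, 99.44341278076172), 83.46157836914062)
```

Run:
```python
from h import *
for n in("top","scene"):
    W=np.load(n+"0.npz")["W"].reshape(-1,3)
    q=W[(W[:,2]>100)&(W[:,1]>-100)&(W[:,0]<720)&(W[:,0]>200)]
    print(n,len(q)); 
    if len(q): print(np.nanmin(q,0),np.nanmax(q,0),np.nanpercentile(q,[5,50,95],axis=0))
s=sense();R=np.array(s["ee_rot"]);p=np.array(s["tool_pos"])
for t in((330,200,229),(455,100,200)):print(np.round(R.T@(np.array(t)-p),1))
```

```text
top 11677
[589.84811515 282.87294322 100.01643014] [719.97922728 576.90302525 462.1607151 ] [[601.61441913 285.73490527 125.38276202]
 [664.78158074 347.09510104 296.70290488]
 [713.417226   437.89362851 433.99956165]]
scene 22989
[200.00244307 283.31392961 100.00337681] [719.94095834 444.3873208  443.82118295] [[214.00466019 290.50061982 118.38942613]
 [638.82405256 342.51221115 257.91039556]
 [706.31172382 418.88823847 413.65274784]]
[-217.  -230.5    0.8]
[-372.3 -269.4   29.9]
```

Request:
move_arm --plan '[[[-217,-230,0],[0,0,0],1],[[-217,-230,0],[0,0,-0.58],1],[[-217,-230,0],[0,0,-0.58],1],[[-217,-230,0],[0,0,-0.58],1],[[-217,-230,0],[0,0,-0.58],1],[[-217,-230,0],[0,0,-0.58],1],[[-217,-230,0],[0,0,-0.58],1],[[-217,-230,0],[0,0,-0.58],1],[[-372,-269,30],[0,0,-0.58],1],[[-372,-269,30],[0,0,-0.58],1],[[-372,-269,30],[0,0,-0.58],1],[[-372,-269,30],[0,0,-0.58],1],[[-372,-269,30],[0,0,-0.58],1],[[-372,-269,30],[0,0,-0.58],1],[[-372,-269,30],[0,0,-0.58],1]]'

```text
t: 1.35
tool_pos: [454.6, 101.1, 200.0]
ee_rot: [[-0.989, -0.15, -0.002], [-0.15, 0.989, 0.001], [0.002, 0.001, -1.0]]
force: [0.5, 0.6, -0.1]
grip_width: 93.8
grasp_force: 0.0
```

Run:
```python
from h import *
s=sense();print(s["t"],s["tool_pos"],s["ee_rot"],s["force"],s["joint_positions"])
im,d,W=cloud("wrist"); save(im,"w1.png"); np.savez("w1.npz",im=im,W=W)
```

```text
1.35 [454.580757   101.12501157 200.03405821] [[-9.88653013e-01 -1.50207576e-01 -1.70398678e-03]
 [-1.50208669e-01  9.88654173e-01  5.31966594e-04]
 [ 1.60474822e-03  7.81883961e-04 -9.99998407e-01]] [ 0.50629322  0.61579721 -0.08587263] [ 9.65640766e-02 -9.30017349e-02  1.61061863e+00  6.94820640e-04
  1.62562051e+00 -1.62497365e+00]
```

View pics/w1.png

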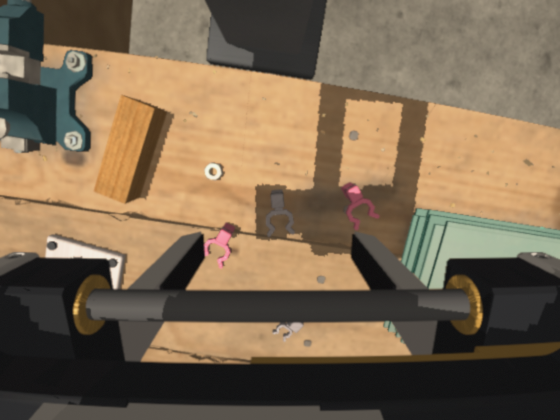

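The wrist view shows the large clip at (279,210), with its block at (278,197), its mouth facing down in the picture (world +x) and the gripper's shadow over it. The pink decoys are at (222,240) and (358,200).

Run:
```python
from h import *
z=np.load("w1.npz");W=z["W"];im=z["im"]
sub=W[180:245,255:305]; Z=sub[...,2]
b=sub[Z>25]; print("blocktop",len(b),b.mean(0), cv2.minAreaRect(b[b[:,2]>31][:,:2].astype(np.float32)))
bc=b[b[:,2]>31]; print(len(bc),bc.mean(0),bc.min(0),bc.max(0))
s=sub[(Z>3.5)&(Z<12)]; print("strip",len(s),s.min(0),s.max(0),cv2.minAreaRect(s[:,:2].astype(np.float32)))
# colour-based: arms
big=cv2.resize(im[175:250,245:315],None,fx=8,fy=8,interpolation=cv2.INTER_CUBIC); save(big,"w1c.png")
np.set_printoptions(linewidth=250)
print(np.round(Z[::2,::2]).astype(int))
```

```text
blocktop 196 [452.5838729   98.94804711  33.42651114] ((453.19891357421875, 99.03079223632812), (15.71837043762207, 13.32179069519043), 8.624009132385254)
176 [453.28534886  99.01763476  34.06971631] [444.79163772  91.48270939  31.12900922] [461.454131   106.59921803  36.30719477]
strip 339 [444.67560093  89.56059896   3.67084291] [504.33846548 126.33286244  11.07612969] ((473.1703186035156, 104.0524673461914), (56.65605163574219, 33.51212692260742), 13.736417770385742)
[[                  -1                    0                    1                    0                    0                    0                    0                    2                    0                   -1                   -1
                     0                    0                   -1                    0                   -1                   -2                    0                    0                   -1                    1                    0
                    -1                   -1                   -1]
 [                  -1                    0                    1                    0        
[... 16292 characters left out ...]
                  0                   -1
                    -1                    0                   -2]
 [                   0                    1                   -1                    1                   -1                    2                    0                    1                    1                    0                    0
                     0                    0                   -1                    0                    0                   -1                    1                    1                   -2                    0                    0
                     1                   -1                    1]]<stdin>:10: RuntimeWarning: invalid value encountered in cast
```

View pics/w1c.png

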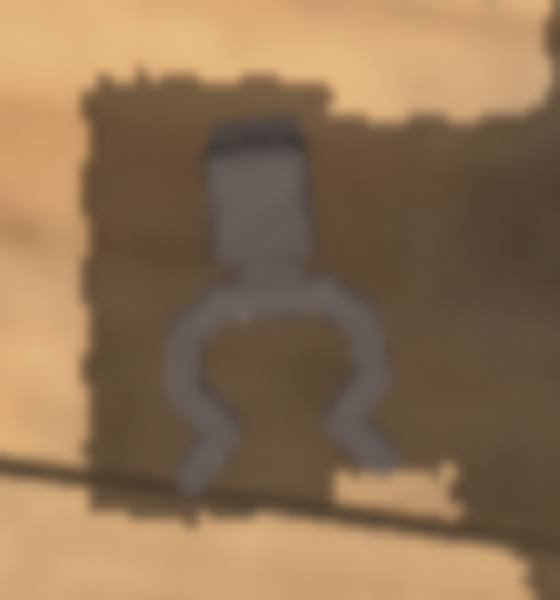

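The crop shows the block and the C eye with its two flared arms. It is the right shape and it is not obstructed.

Run:
```python
from h import *
from scipy.optimize import least_squares
W=np.load("w1.npz")["W"][180:245,255:305]; Z=W[...,2]
b=W[Z>31].mean(0)[:2]
s=W[(Z>4.5)&(Z<10)][:,:2]; s=s[s[:,0]>464]
yaw=0.17
for _ in range(8):
    e=np.array([np.cos(yaw),np.sin(yaw)]); c0=b+32*e; r=s-c0
    ring=s[(r@e<5)&(np.hypot(*r.T)<19)&(np.hypot(*r.T)>8)]
    c=least_squares(lambda c:np.hypot(*(ring-c).T)-12.5,c0,loss="soft_l1").x
    yaw=np.arctan2(*(c-b)[::-1])
print(b,c,np.hypot(*(c-b)),yaw,np.degrees(yaw),len(ring))
t=s-c;e=np.array([np.cos(yaw),np.sin(yaw)]);n=np.array([-e[1],e[0]]);print("mouth end",(t@e).max(),"across",(t@n).min(),(t@n).max())
q=sense();R=np.array(q["ee_rot"]);p=np.array(q["tool_pos"])
print("tool yaw",np.arctan2(-R[1,0],-R[0,0])); print(R.T@(np.array([b[0],b[1],33])-p))
```

```text
[453.28534886  99.01763476] [482.06124045 106.18388325] 29.65479816335198 0.2440716723153323 13.98427672236856 224
mouth end 19.245723678416958 across -16.792513033388136 16.72682648269513
tool yaw 0.15210448825810932
[  1.49408531  -2.50944233 167.5513778 ]
```

Request:
move_arm --plan '[[[1.5,-2.5,40],[0,0,-0.09],0],[[1.5,-2.5,80],[0,0,-0.09],0],[[1.5,-2.5,110],[0,0,-0.09],0],[[1.5,-2.5,130],[0,0,-0.09],0],[[1.5,-2.5,145],[0,0,-0.09],0],[[1.5,-2.5,155],[0,0,-0.09],0],[[1.5,-2.5,162],[0,0,-0.09],0],[[1.5,-2.5,165],[0,0,-0.09],0],[[1.5,-2.5,165],[0,0,-0.09],0],[[1.5,-2.5,165],[0,0,-0.09],0]]'

```text
t: 2.23
tool_pos: [454.8, 98.6, 36.6]
ee_rot: [[-0.971, -0.239, 0.002], [-0.239, 0.971, 0.0], [-0.002, -0.0, -1.0]]
force: [-0.0, 0.2, -0.0]
grip_width: 47.0
grasp_force: 0.0
```

Run:
```python
from h import *
s=sense();print(s["t"],s["tool_pos"],s["ee_rot"])
im,d,W=cloud("wrist"); save(im,"w2.png")
```

```text
2.2333 [454.80135013  98.56377833  36.6056194 ] [[-9.70933160e-01 -2.39341107e-01  2.15242604e-03]
 [-2.39340986e-01  9.70935524e-01  3.17535476e-04]
 [-2.16586620e-03 -2.06858048e-04 -9.99997633e-01]]
```

View pics/w2.png

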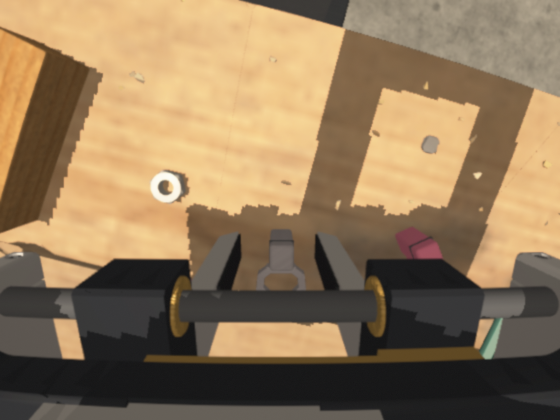

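The block stands between the fingers, at rows 232–268, aligned with them and clear on both sides. I'll close on it.

Request:
move_arm --force 50 --plan '[[[0,0,0],[0,0,0],-1],[[0,0,0],[0,0,0],-1],[[0,0,0],[0,0,0],-1],[[0,0,0],[0,0,0],-1],[[0,0,0],[0,0,0],-1],[[0,0,0],[0,0,0],-1],[[0,0,0],[0,0,0],-1],[[0,0,0],[0,0,0],-1]]'

```text
t: 2.95
tool_pos: [454.1, 98.3, 35.6]
ee_rot: [[-0.971, -0.239, 0.0], [-0.239, 0.971, 0.0], [-0.0, 0.0, -1.0]]
force: [-0.1, 0.8, 0.9]
grip_width: 13.6
grasp_force: 50.0
```

Request:
move_arm --plan '[[[0,0,-10],[0,0,0],-1],[[0,0,-30],[0,0,0],-1],[[0,0,-60],[0,0,0],-1],[[0,0,-85],[0,0,0],-1],[[0,0,-100],[0,0,0],-1],[[0,-15,-100],[0,0,0.02],-1],[[1,-40,-100],[0,0,0.07],-1],[[2,-70,-100],[0,0,0.14],-1],[[3,-100,-100],[0,0,0.2],-1],[[4,-130,-100],[0,0,0.26],-1],[[4,-160,-100],[0,0,0.3],-1],[[5,-190,-100],[0,0,0.34],-1],[[5.5,-212,-100],[0,0,0.355],-1],[[5.7,-224,-100],[0,0,0.355],-1],[[5.7,-228.3,-100],[0,0,0.355],-1],[[5.7,-228.3,-100],[0,0,0.355],-1],[[5.7,-228.3,-100],[0,0,0.355],-1],[[5.7,-228.3,-100],[0,0,0.355],-1]]'

```text
t: 4.45
tool_pos: [502.9, -123.5, 135.5]
ee_rot: [[-0.994, 0.112, -0.0], [0.112, 0.994, 0.001], [0.0, 0.001, -1.0]]
force: [-0.5, 1.3, -1.2]
grip_width: 13.4
grasp_force: 50.0
```

Run:
```python
from h import *
s=sense();print(s["t"],s["tool_pos"],s["ee_rot"],s["force"],s["ft_torque"])
for n in("wrist","scene"):
    im,d,W=cloud(n); save(im,n+"3.png"); np.savez(n+"3.npz",im=im,W=W)
print(sense()["tool_pos"])
```

```text
4.45 [ 502.86260439 -123.5433024   135.51654075] [[-9.93711335e-01  1.11972078e-01 -1.93031191e-04]
 [ 1.11971911e-01  9.93711106e-01  7.27624343e-04]
 [ 2.73290848e-04  7.01434486e-04 -9.99999717e-01]] [-0.48193637  1.33438796 -1.19931142] [ 0.04998307  0.02258912 -0.02274779]
[ 502.94727655 -123.63155921  135.56518599]
```

View pics/wrist3.png

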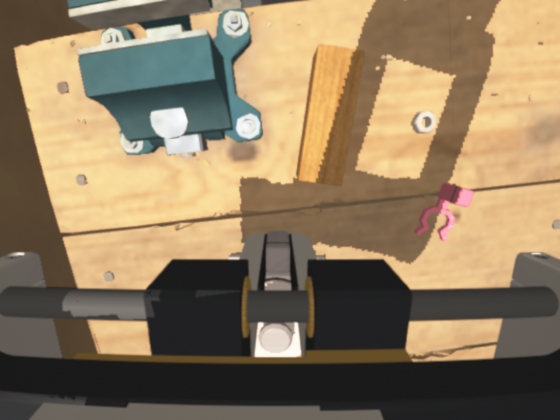

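View pics/scene3.png

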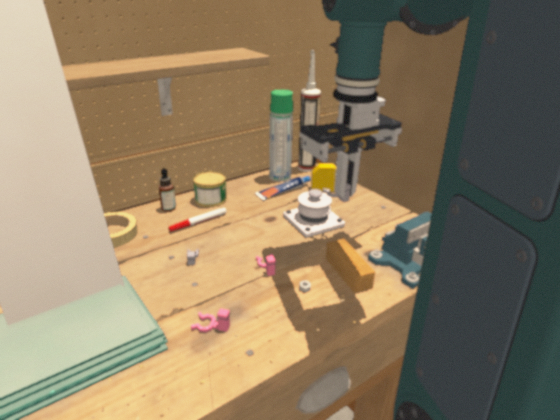

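The wrist view shows the spindle head at (276,338), seen between the fingers, with the block top in the jaws at (278,238). The scene view confirms the gripper is on the near side of the pulley, clear of everything, and the clip has left the bench.

Run:
```python
from h import *
z=np.load("wrist3.npz");W=z["W"]
sub=W[320:356,255:300].reshape(-1,3)
for a,b in((69,78),(53,60),(9,16)):
    q=sub[(sub[:,2]>a)&(sub[:,2]<b)]
    if len(q): print("spindle",a,len(q),q.mean(0),q.min(0),q.max(0))
sub=W[225:300,240:320].reshape(-1,3); 
for a,b in((128,142),(95,112)):
    q=sub[(sub[:,2]>a)&(sub[:,2]<b)]; print(a,len(q),q.mean(0),q.min(0),q.max(0))
for v in range(225,300,5): print(v,np.round(W[v,277]),np.round(W[v,270]))
p=np.array(sense()["tool_pos"]);print(p)
```

```text
spindle 69 819 [ 598.46130216 -137.60959361   72.72111159] [ 585.55248325 -152.60541571   69.07877451] [ 614.21309228 -123.34692541   75.38608554]
spindle 53 577 [ 616.23990554 -134.9508665    56.34995529] [ 592.32653569 -159.95738949   54.25023585] [ 632.25276801 -117.75176823   58.2491575 ]
128 1123 [ 499.18570234 -124.54545179  134.54526698] [ 490.95861222 -142.752324    128.02159198] [ 511.39677694 -105.161556    141.98891217]
95 152 [ 506.03805944 -125.48945365  107.44644564] [ 492.40865802 -135.02889016  101.92610959] [ 526.12461875 -116.2470301   111.9961391 ]
225 [ 521. -127.    1.] [ 520. -135.   -1.]
230 [ 526. -128.   -0.] [ 525. -135.    0.]
235 [ 495. -124.  112.] [ 495. -129.  113.]
240 [ 496. -124.  121.] [ 495. -129.  122.]
245 [ 495. -124.  131.] [ 495. -128.  130.]
250 [ 497. -125.  134.] [ 497. -129.  134.]
255 [ 500. -125.  135.] [ 500. -129.  134.]
260 [ 503. -125.  134.] [ 503. -129.  133.]
265 [ 506. -126.  135.] [ 506. -130.  134.]
270 [ 509. -126.  133.] [ 509. -130.  134.]
275 [ 570. -133.   12.] [ 570. -140.   11.]
280 [ 566. -132.   31.] [ 565. -139.   33.]
285 [ 568. -133.   38.] [ 568. -139.   36.]
290 [ 475. -122.  221.] [ 475. -124.  221.]
295 [ 476. -122.  223.] [ 474. -124.  224.]
[ 502.94727655 -123.63155921  135.56518599]
```

Request:
move_arm --plan '[[[0,-1.2,10],[0,0,0],-1],[[0,-1.2,20],[0,0,0],-1],[[0,-1.2,30],[0,0,0],-1],[[0,-1.2,38],[0,0,0],-1],[[0,-1.2,42],[0,0,0],-1],[[0,-1.2,42.5],[0,0,0],-1],[[0,-1.2,42.5],[0,0,0],-1],[[0,-1.2,42.5],[0,0,0],-1],[[0,-1.2,42.5],[0,0,0],-1],[[0,-1.2,42.5],[0,0,0],-1]]'

```text
t: 5.38
tool_pos: [503.4, -126.2, 93.6]
ee_rot: [[-0.994, 0.114, 0.001], [0.114, 0.994, -0.0], [-0.001, -0.0, -1.0]]
force: [0.3, -0.0, -0.3]
grip_width: 13.4
grasp_force: 50.0
```

Run:
```python
from h import *
s=sense();print(s["tool_pos"],s["force"])
z=[]
im,d,W=cloud("scene"); print(sense()["force"],sense()["tool_pos"])
im,d,W=cloud("wrist"); save(im,"wrist4.png"); print(sense()["force"],sense()["tool_pos"])
sub=W[315:400,200:350].reshape(-1,3)
q=sub[(sub[:,2]>70)&(sub[:,2]<76)&(sub[:,0]>570)&(sub[:,0]<630)]; print("head",len(q),q.mean(0),(q.min(0)+q.max(0))/2)
sub=W[200:300,240:320].reshape(-1,3);q=sub[(sub[:,2]>88)&(sub[:,2]<96)]; print("block+fingers",len(q),np.median(q,0),q.min(0),q.max(0))
b=W[262:270:3,255:302];print(np.round(b[0,:,2]),np.round(b[0,:,1]))
```

```text
[ 503.35711933 -126.19646606   93.64342641] [ 0.33385726 -0.03252002 -0.27752977]
[-0.40133312 -0.40618587 -0.2366044 ] [ 503.28512975 -126.19326182   93.56200982]
[ 0.12028775  0.69231263 -1.04678112] [ 503.19969803 -126.15233136   93.45438127]<stdin>:7: RuntimeWarning: Mean of empty slice.
  ret = um.true_divide(
Traceback (most recent call last):
ValueError: zero-size array to reduction operation minimum which has no identity
```

Request:
move_arm --plan '[[[-6,0,0.3],[0,0,0],-1],[[-14,0,0.3],[0,0,0],-1],[[-22,0,0.3],[0,0,0],-1],[[-29,0,0.3],[0,0,0],-1],[[-34,0,0.3],[0,0,0],-1],[[-38,0,0.3],[0,0,0],-1],[[-41,0,0.3],[0,0,0],-1],[[-43,0,0.3],[0,0,0],-1],[[-44,0,0.3],[0,0,0],-1],[[-45,0,0.3],[0,0,0],-1],[[-45,0,0.3],[0,0,0],-1],[[-45,0,0.3],[0,0,0],-1]]'

```text
t: 6.48
tool_pos: [547.5, -131.1, 92.7]
ee_rot: [[-0.994, 0.114, -0.0], [0.114, 0.994, 0.0], [0.0, 0.0, -1.0]]
force: [-0.2, -0.5, -1.9]
grip_width: 13.3
grasp_force: 50.0
```

Run:
```python
from h import *
im,d,W=cloud("wrist"); im2,d2,W2=cloud("scene")
save(np.hstack([im[180:400,180:380],cv2.resize(im2[150:240,270:370],None,fx=3,fy=3)[:220]]),"w5.png")
s=sense();print(s["t"],s["force"],s["tool_pos"])
```

```text
6.5833 [-0.49693123 -0.48576596 -1.03292279] [ 547.50117142 -131.10622813   92.74576127]
```

View pics/w5.png

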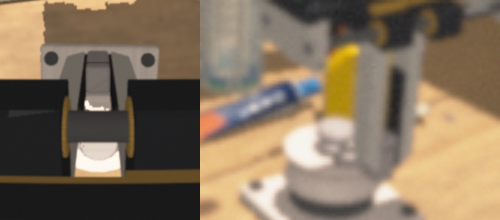

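The clip is level with the groove over the pulley top and in line with the spindle head at about (97,145) in the crop. The mouth is just short of contact, so I'll start the slow push.

Request:
move_arm --plan '[[[-1,0,0],[0,0,0],-1],[[-1,0,0],[0,0,0],-1],[[-2,0,0],[0,0,0],-1],[[-2,0,0],[0,0,0],-1],[[-3,0,0],[0,0,0],-1],[[-3,0,0],[0,0,0],-1],[[-4,0,0],[0,0,0],-1],[[-4,0,0],[0,0,0],-1],[[-5,0,0],[0,0,0],-1],[[-5,0,0],[0,0,0],-1]]'

```text
t: 7.42
tool_pos: [552.6, -131.7, 92.6]
ee_rot: [[-0.994, 0.114, -0.0], [0.114, 0.994, 0.0], [0.0, 0.0, -1.0]]
force: [0.3, 0.1, -0.5]
grip_width: 13.7
grasp_force: 50.0
```

Request:
move_arm --plan '[[[-1,0,0],[0,0,0],-1],[[-1,0,0],[0,0,0],-1],[[-2,0,0],[0,0,0],-1],[[-2,0,0],[0,0,0],-1]]'

```text
t: 7.75
tool_pos: [554.3, -131.8, 92.4]
ee_rot: [[-0.994, 0.113, -0.001], [0.113, 0.994, 0.0], [0.001, 0.0, -1.0]]
force: [-2.3, 1.2, -1.2]
grip_width: 13.7
grasp_force: 50.0
```

Request:
move_arm --plan '[[[-1,0,0],[0,0,0],-1],[[-1,0,0],[0,0,0],-1],[[-2,0,0],[0,0,0],-1],[[-2,0,0],[0,0,0],-1]]'

```text
t: 8.08
tool_pos: [556.1, -132.0, 92.3]
ee_rot: [[-0.994, 0.114, -0.002], [0.114, 0.994, 0.0], [0.002, 0.0, -1.0]]
force: [-2.9, 0.2, -0.1]
grip_width: 13.5
grasp_force: 50.0
```

Request:
move_arm --plan '[[[-1,0,-0.3],[0,0,0],-1],[[-1,0,-0.3],[0,0,0],-1],[[-2,0,-0.3],[0,0,0],-1],[[-2,0,-0.3],[0,0,0],-1],[[-2,0,-0.3],[0,0,0],-1]]'

```text
t: 8.5
tool_pos: [558.0, -132.3, 92.6]
ee_rot: [[-0.994, 0.114, -0.002], [0.114, 0.994, 0.0], [0.002, 0.0, -1.0]]
force: [-4.8, 1.2, -1.3]
grip_width: 13.6
grasp_force: 50.0
```

Request:
move_arm --plan '[[[-1,0,0],[0,0,0],-1],[[-1,0,0],[0,0,0],-1],[[-1,0,0],[0,0,0],-1]]'

```text
t: 8.75
tool_pos: [559.0, -132.4, 92.6]
ee_rot: [[-0.994, 0.114, -0.002], [0.114, 0.994, 0.0], [0.002, 0.0, -1.0]]
force: [-4.9, 0.7, -1.5]
grip_width: 13.8
grasp_force: 50.0
```

Request:
move_arm --plan '[[[-1,0,0],[0,0,0],-1],[[-1,0,0],[0,0,0],-1],[[-1,0,0],[0,0,0],-1]]'

```text
t: 9.0
tool_pos: [559.7, -132.5, 92.6]
ee_rot: [[-0.994, 0.114, -0.002], [0.114, 0.994, 0.0], [0.002, 0.0, -1.0]]
force: [-5.3, 0.8, -0.1]
grip_width: 13.8
grasp_force: 50.0
```

Request:
move_arm --plan '[[[-1,0,0],[0,0,0],-1],[[-1,0,0],[0,0,0],-1],[[-1,0,0],[0,0,0],-1]]'

```text
t: 9.25
tool_pos: [560.6, -132.6, 92.5]
ee_rot: [[-0.994, 0.114, -0.002], [0.114, 0.994, 0.001], [0.002, 0.0, -1.0]]
force: [-6.0, 1.5, -0.5]
grip_width: 13.5
grasp_force: 50.0
```

Request:
move_arm --plan '[[[-1,0,0],[0,0,0],-1],[[-1,0,0],[0,0,0],-1],[[-1,0,0],[0,0,0],-1]]'

```text
t: 9.5
tool_pos: [561.5, -132.7, 92.5]
ee_rot: [[-0.994, 0.114, -0.003], [0.114, 0.994, 0.001], [0.003, 0.0, -1.0]]
force: [-6.0, 0.7, -0.5]
grip_width: 13.6
grasp_force: 50.0
```

Request:
move_arm --plan '[[[-1,0,0],[0,0,0],-1],[[-1,0,0],[0,0,0],-1],[[-1,0,0],[0,0,0],-1]]'

```text
t: 9.75
tool_pos: [562.3, -132.8, 92.4]
ee_rot: [[-0.994, 0.114, -0.003], [0.114, 0.994, 0.001], [0.003, 0.0, -1.0]]
force: [-6.2, 0.7, -1.2]
grip_width: 13.4
grasp_force: 50.0
```

Request:
move_arm --plan '[[[-1,0,0],[0,0,0],-1],[[-1,0,0],[0,0,0],-1],[[-1,0,0],[0,0,0],-1]]'

```text
t: 10.0
tool_pos: [563.2, -132.9, 92.3]
ee_rot: [[-0.994, 0.114, -0.003], [0.114, 0.994, 0.001], [0.003, 0.0, -1.0]]
force: [-5.7, 1.6, -1.2]
grip_width: 13.6
grasp_force: 50.0
```

Request:
move_arm --plan '[[[-1,0,-0.2],[0,0,0],-1],[[-1,0,-0.2],[0,0,0],-1],[[-1,0,-0.2],[0,0,0],-1]]'

```text
t: 10.25
tool_pos: [564.3, -133.0, 92.5]
ee_rot: [[-0.994, 0.114, -0.003], [0.114, 0.994, 0.001], [0.003, 0.0, -1.0]]
force: [-5.2, 1.1, -1.3]
grip_width: 13.6
grasp_force: 50.0
```

Request:
move_arm --plan '[[[-1,0,0],[0,0,0],-1],[[-1,0,0],[0,0,0],-1],[[-1,0,0],[0,0,0],-1]]'

```text
t: 10.5
tool_pos: [565.5, -133.1, 92.6]
ee_rot: [[-0.994, 0.114, -0.003], [0.114, 0.994, 0.001], [0.003, 0.0, -1.0]]
force: [-6.4, 0.9, -0.8]
grip_width: 13.6
grasp_force: 50.0
```

Request:
move_arm --plan '[[[-1,0,0],[0,0,0],-1],[[-1,0,0],[0,0,0],-1],[[-1,0,0],[0,0,0],-1]]'

```text
t: 10.75
tool_pos: [569.0, -133.6, 93.7]
ee_rot: [[-0.994, 0.114, 0.004], [0.114, 0.994, -0.001], [-0.004, -0.0, -1.0]]
force: [0.1, 1.0, -2.0]
grip_width: 13.3
grasp_force: 50.0
```

Request:
move_arm --plan '[[[-0.5,0,0],[0,0,0],-1],[[-1,0,0],[0,0,0],-1],[[-1,0,0],[0,0,0],-1],[[-1,0,0],[0,0,0],-1]]'

```text
t: 11.08
tool_pos: [569.2, -133.6, 93.6]
ee_rot: [[-0.994, 0.114, 0.002], [0.114, 0.994, -0.0], [-0.002, -0.0, -1.0]]
force: [0.1, 1.3, -0.1]
grip_width: 13.1
grasp_force: 50.0
```

Request:
move_arm --plan '[[[-1,0,0],[0,0,0],-1],[[-1,0,0],[0,0,0],-1],[[-1,0,0],[0,0,0],-1]]'

```text
t: 11.33
tool_pos: [569.8, -133.7, 93.6]
ee_rot: [[-0.994, 0.114, 0.001], [0.114, 0.994, -0.0], [-0.001, -0.0, -1.0]]
force: [-0.2, 0.4, 0.9]
grip_width: 13.7
grasp_force: 50.0
```

Request:
move_arm --plan '[[[-1,0,0],[0,0,0],-1],[[-1,0,0],[0,0,0],-1],[[-1,0,0],[0,0,0],-1]]'

```text
t: 11.58
tool_pos: [570.5, -133.8, 93.5]
ee_rot: [[-0.994, 0.114, 0.0], [0.114, 0.994, -0.0], [-0.0, -0.0, -1.0]]
force: [-1.6, -0.1, 1.5]
grip_width: 13.7
grasp_force: 50.0
```

Request:
move_arm --plan '[[[-1,0,0],[0,0,0],-1],[[-1,0,0],[0,0,0],-1],[[-1,0,0],[0,0,0],-1]]'

```text
t: 11.83
tool_pos: [571.4, -133.9, 93.5]
ee_rot: [[-0.994, 0.114, -0.0], [0.114, 0.994, -0.0], [0.0, -0.0, -1.0]]
force: [-4.3, 0.4, 3.4]
grip_width: 13.6
grasp_force: 50.0
```

Request:
move_arm --plan '[[[1,0,0],[0,0,0],-1],[[2,0,0],[0,0,0],-1],[[3,0,0],[0,0,0],-1],[[3,0,0],[0,0,0],-1],[[3,0,0],[0,0,0],-1]]'

```text
t: 12.25
tool_pos: [569.0, -133.6, 93.4]
ee_rot: [[-0.994, 0.114, 0.002], [0.114, 0.994, -0.0], [-0.002, -0.0, -1.0]]
force: [0.5, 0.3, 2.7]
grip_width: 13.5
grasp_force: 50.0
```

Run:
```python
from h import *
im,d,W=cloud("wrist"); im2,d2,W2=cloud("scene")
b=W[200:300,240:320].reshape(-1,3); 
a=im[230:410,210:350]; c=im2[165:245,280:360]
save(np.hstack([cv2.resize(a,None,fx=2.4,fy=2.4),cv2.resize(c,None,fx=5.4,fy=5.4)]),"w6.png")
s=sense();print(s["t"],s["force"],s["ft_torque"],s["tool_pos"])
```

```text
12.35 [0.43269052 0.17990695 2.33842595] [ 0.14683524 -0.07356661  0.01321883] [ 568.98495454 -133.57477432   93.42951281]
```

View pics/w6.png

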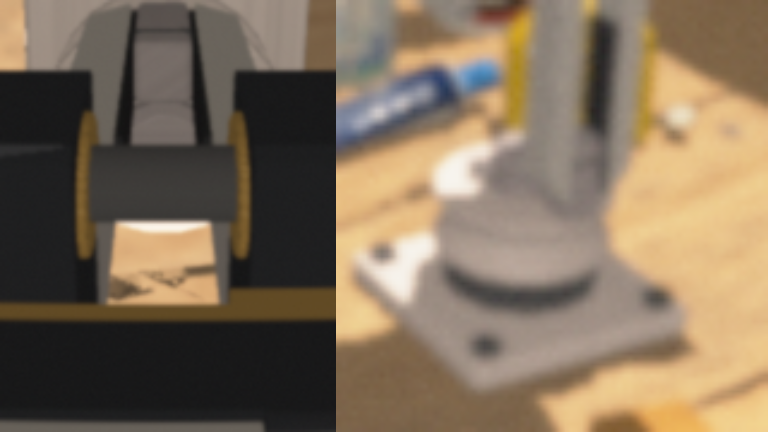

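The view is partly blocked, but the clip is level and the load is relieved at about 0 N. I'll let go and rise.

Request:
move_arm --plan '[[[0,0,0],[0,0,0],-0.5],[[0,0,0],[0,0,0],-0.3],[[0,0,0],[0,0,0],-0.1],[[0,0,0],[0,0,0],0],[[0,0,0],[0,0,0],0],[[0,0,0],[0,0,0],0],[[0,0,-5],[0,0,0],0],[[0,0,-15],[0,0,0],0],[[0,0,-30],[0,0,0],0],[[0,0,-60],[0,0,0],0],[[40,0,-90],[0,0,0],0],[[80,0,-120],[0,0,0],0],[[120,0,-140],[0,0,0],0],[[140,0,-150],[0,0,0],0],[[140,0,-150],[0,0,0],0],[[140,0,-150],[0,0,0],0]]'

```text
t: 13.68
tool_pos: [429.5, -117.9, 246.8]
ee_rot: [[-0.993, 0.114, 0.007], [0.114, 0.993, -0.003], [-0.008, -0.002, -1.0]]
force: [-0.4, 0.1, -1.6]
grip_width: 47.3
grasp_force: 0.0
```

```bash
python3 - <<'E'
from h import *
for n in("top","wrist"):
    im,d,W=cloud(n); np.savez(n+"7.npz",im=im,W=W)
    m=(abs(W[...,0]-590)<70)&(abs(W[...,1]+136)<60)
    q=W[m]; h=q[(q[:,2]>69)&(q[:,2]<77)]; h=h[np.hypot(h[:,0]-599,h[:,1]+136)<20]
    bl=q[(q[:,2]>84)&(q[:,2]<100)]
    print(n,"head",len(h),h.mean(0) if len(h) else "", "block",len(bl),bl.mean(0) if len(bl) else "")
    v,u=np.where(m); print(u.min(),u.max(),v.min(),v.max())
    if n=="top": a=cv2.resize(im[180:240,290:355],None,fx=6,fy=6)
    else: save(cv2.resize(im[v.min():v.max(),u.min():u.max()],None,fx=2,fy=2),"w7.png")
save(a,"t7.png"); print(sense()["t"],sense()["tool_pos"],sense()["force"])
E
file pics/w7.png pics/t7.png
```

```text
top head 65 [ 602.27767941 -130.83970865   73.05254314] block 0 
293 341 186 246
wrist head 337 [ 600.27278334 -138.01607483   72.90324138] block 44 [ 573.96017373 -135.59425773   91.89277092]
236 322 248 347
13.7833 [ 429.8220216  -117.73004934  243.42809537] [ 0.01765482 -1.35141903 -0.02235203]bash: file: command not found
```

Run:
```python
from h import *
for n in("top","scene"):
    W=np.load(n+"0.npz")["W"].reshape(-1,3)
    q=W[(W[:,2]>100)&(abs(W[:,1]+136)<150)&(W[:,0]>450)]; print(n,len(q),np.nanmin(q,0),np.nanpercentile(q[:,0],1))
```

```text
top 13875 [ 772.96944825 -285.99737396  100.02236674] 774.7963078592214
scene 15747 [ 770.34549547 -285.95897331  100.00199657] 773.4692382410251
```

Clear up to x = 770. I'll move over for an unobstructed check.

Request:
move_arm --plan '[[[-40,0,0],[0,0,0],0],[[-80,0,0],[0,0,0],0],[[-120,0,0],[0,0,0],0],[[-160,0,0],[0,0,0],0],[[-190,0,0],[0,0,0],0],[[-200,0,0],[0,0,0],0],[[-200,0,0],[0,0,0],0],[[-200,0,0],[0,0,0],0]]'

```text
t: 14.45
tool_pos: [628.5, -140.1, 239.9]
ee_rot: [[-0.994, 0.113, -0.005], [0.113, 0.994, 0.002], [0.005, 0.001, -1.0]]
force: [-0.6, -0.1, -0.4]
grip_width: 47.2
grasp_force: 0.0
```

Run:
```python
from h import *
im,d,W=cloud("wrist")
m=(abs(W[...,0]-590)<70)&(abs(W[...,1]+136)<60)
q=W[m]; h=q[(q[:,2]>70)&(q[:,2]<76)]; h=h[np.hypot(h[:,0]-599,h[:,1]+136)<22]
bl=q[(q[:,2]>82)&(q[:,2]<100)]
pu=q[(q[:,2]>53)&(q[:,2]<59)]; pl=q[(q[:,2]>9)&(q[:,2]<15)]
print("head",len(h),h.mean(0),(h.min(0)+h.max(0))/2)
print("block",len(bl),bl.mean(0),(bl.min(0)+bl.max(0))/2,bl[:,2].std())
print("pulley mid",(pu.min(0)+pu.max(0))/2,"plate",cv2.minAreaRect(pl[:,:2].astype(np.float32)))
st=q[(q[:,2]>60.5)&(q[:,2]<67)]; print("strip",len(st),st.mean(0),st.min(0),st.max(0))
v,u=np.where(m); save(cv2.resize(im[v.min():v.max(),u.min():u.max()],None,fx=3,fy=3),"w8.png"); print(v.max()-v.min(),u.max()-u.min())
# bench bystanders
```

```text
head 554 [ 600.55700112 -138.29367911   72.90824292] [ 600.79739763 -138.57965641   72.67969355]
block 242 [ 568.82771687 -134.82434782   91.37051046] [ 569.10509984 -134.70600271   88.94018832] 1.7581103395064293
pulley mid [ 601.1244674  -138.32902915   56.22186704] plate ((600.6395263671875, -137.998291015625), (100.06218719482422, 100.28093719482422), 82.45122528076172)
strip 233 [ 595.51021485 -138.37953186   64.71418686] [ 578.50265569 -157.27586762   62.11286192] [ 618.33062635 -121.14781571   66.97979188]
316 559
```

View pics/w8.png

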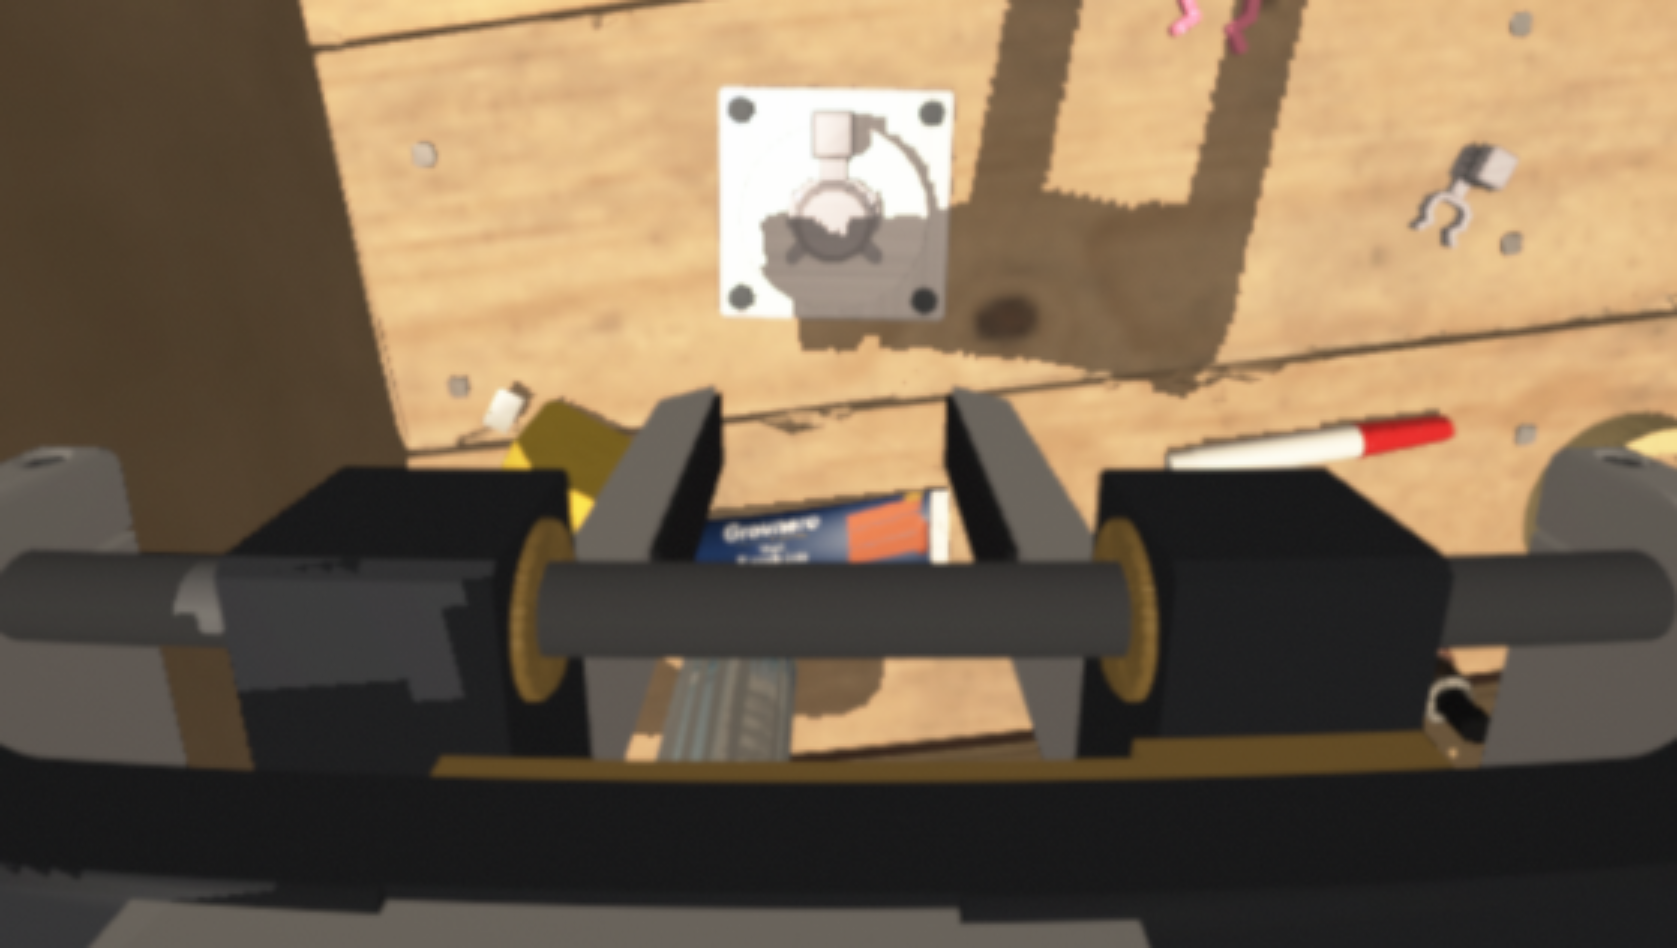

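The clip sits round the spindle, with the arms emerging past the head at about (790,250) and (875,250). Its block at (833,135) is 31.9 mm behind the spindle axis against a nominal 32, and the spindle is centred on the plate. The small clip is untouched.

```bash
python3 -c "
from workcell import arm
print(arm.finish_job())"
```

```text
the job is handed in; nothing more can be done
None
```

The larger clip is snapped home round the spindle and released, the spindle is back at the mount's centre, and the job is handed in; the hand-in gave no verdict.

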